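# Turn the press mould face up on the drying plate

## Robot

A 6-joint arm with a two-finger parallel gripper is mounted at the origin on the work surface. World frame = base frame: x ahead of the robot, y to its left, z up, the work surface at z = 0. Lengths are in m, angles in rad, forces in N, time in s.
With the tool pointing down it reaches from about 0.3 to 0.85 m from the base axis. Payload 4.2 kg.
Tool frame: the origin (TCP) lies between the finger pads; the fingertips stand 17 mm ahead of it and the grasp point (between the pads) lies 2 mm behind it; z points along the fingers, y is the line along which they close (so a half turn about z gives the same grasp; the last joint's range is limited). The gripper opens to 91 mm and grips with 3 to 60 N. Pads are 32 mm wide; open, the fingers measure 118 mm over their backs; the gripper's body (76 mm by 178 mm) begins 60 mm behind the grasp point.
Start: joints at [-1.21, 0.32, 1.565, -0, 1.257, -0.02], TCP at [0.214, -0.534, 0.231] pointing down, gripper open.
Joint ranges: [-3.11, 3.11], [-0.84, 2.01], [0.21, 2.61], [-1.34, 4.49], [0.05, 2.63], [-2.56, 2.56]. Speed limits (rad/s): [2.57, 2.57, 3.14, 3.14, 3.14, 3.14].

## Interface

Orientations are given as a unit quaternion [w, x, y, z].
In Python, from plant import env, grab_frame gives the robot as it stands. The module is installed in compiled form; this text tells all that it offers.
- The arm moves only by the shell command python3 -m creep 'ROWS'. ROWS is JSON, one flat list of numbers, 7 for each row, row after row: the shift along the tool's x, y, z in cm, then the turn, a rotation vector about the tool's x, y, z in degrees, then the closure, from -1 (fully open) to 1 (shut). A call has 1 to 8 rows; each row shifts and turns the commanded pose from where the row before left it, along the tool's axes as they then stand; what a row does not reach is not made up. A row lasts 1/12 s, in which the tool goes at most 41.7 mm and 7.16 degrees, less where a joint would pass 70% of its speed; a pose out of reach is approached as far as the arm can. A call is refused whole if a number of a shift passes 4.17 or a number of a turn 7.16, either way. A call with a gripper value outside its range is refused whole. The fingers move at their own pace and stop on an object; the grip force is fixed at half the most. Time passes only in rows, so rows that do not move let the fingers close. It gives the time, the measured TCP pose, the force, the opening and the grip force at its end, in the units of the state.
- env.get_state(): the state, without advancing time (a new reading comes with each control period).
- grab_frame(name): name is "side" or "top"; returns a dict with "image" (400x640x3 uint8, red, green, blue), "camera_matrix" (3x3 intrinsics, pixels), "R" (3x3) and "t" (3): a world point X has camera coordinates R X + t. Camera axes: x right, y down, z forward; pixel columns grow to the right and rows downward; lengths in m; the calibration is good to about 2 mm. A picture is of the moment at which its call begins. There is no depth.
- env.finish_job(): hands the job in; it is judged then, once.
The state is a dict: "clock": time; "qpos": joint angles; "qd": joint speeds; "joint_efforts": joint torques, N m; "tool_pos": TCP position; "tool_rot": TCP orientation; "ft_force": force on the tool from outside, world axes, zero at the start; "wrist_torque": the same for the moment, N m; "finger_gap": finger opening in m; "gripper_force": force on a finger pad.
Only numpy, scipy, OpenCV 4.12 (cv2) and the standard library are available. Lean on these libraries where they do the work, as an engineer would, in place of code of your own. Each camera call takes 0.05 s, during which the arm holds its last target. There are 200 camera calls.

## Task

One of the two plaster press moulds on the table lies face down, showing only its plain back. Turn it over and lay it gently, hollow up, flat on the drying plate without letting it topple, then turn the plate's dial to the two-dot mark. Leave everything else where it stands.

Things in the scene. Friction and masses are not known exactly. Their poses are not given: they have to be found in the camera images.
- mould: The mould to turn over: white plaster block 104 x 58 x 24 mm, about 0.18 kg. One broad face has a leaf-shaped hollow (76 x 34 mm, 10 mm deep, clay-stained floor), the back is plain. It starts hollow down, plain back up. Origin: centre of the hollow face; x along the length, y the width, z from hollow face to plain back (up at the start, down once turned over).
- mould_end_a (a point): Centre of the mould's +x end face (52 mm along x, 12 mm along z from its origin).
- mould_end_b (a point): Centre of the mould's -x end face.
- ready_mould: A second plaster press mould of the same size, lying on the table with its hollow already up; leave it. Origin: centre of its underside; x along the length, z up.
- dryer: Grey electric drying plate, fixed to the table: housing 280 mm (x) by 240 mm (y), top 45 mm above the table. Its front (-x) strip, 90 mm deep, carries the dial; the rest is the plate. Origin: centre of its underside.
- plate_centre (a point): Centre of the bare aluminium plate's upper surface, 48 mm above the table; axes as the dryer's. The plate measures 186 mm (x) by 226 mm (y).
- dial (a joint): Angle (rad) of the selector dial, 0 to 2.25, growing clockwise seen from above. Marks: 0 = off (a bar, pointer towards the dryer's +y), 0.75 = one dot, 1.5 = two dots, 2.25 = three dots. It stays where it is left.
- dial_grip (a point): On the dial's vertical axis at grip height, 67 mm above the table, 96 mm in front (-x) of the dryer's origin. Black dial: an upright bar grip 50 mm long, 14 mm wide, from 51 to 75 mm above the table, lying along the point's y, a white pointer line on its +y half; below it a disc of radius 26 mm (46 to 52 mm above the table).
- prop: White kiln prop, an upright spool 40 mm across and 60 mm tall, standing near the far edge of the plate. Origin: centre of its underside.
- tub: Open white tub on the table, 100 mm across the rim, 55 mm tall. Origin: centre of its underside.
- tin: Plain steel tin, 74 mm across, 110 mm tall. Origin: centre of its underside.
- rib: Flat wooden rib with round ends, 130 x 55 x 7 mm, long axis x. Origin: centre of its underside.
- modelling_tool: Wooden modelling tool lying flat, about 185 x 16 x 10 mm, long axis x. Origin: underside, 12 mm to the -x side of the middle of its length.
- bar_rule: Steel rule, a bar 200 x 30 x 6 mm, long axis x. Origin: centre of its underside.

How it is judged:
By the outcome, as a careful person would: the job done as asked, in the order asked, and still so for the second after the job is handed in, with the robot touching nothing.
It also fails if it takes over 72 s, if anything falls off the work surface, if the arm or the gripper's body presses on something with over 40 N, if the wrist force passes 120 N, or if a joint passes its speed limit or range.

## Working session

There is one attempt and no reset: what is moved stays moved. The work goes in short steps, Python scripts to look and compute and a shell command to move; the robot and the scene stay as the last step left them, time stands still between calls to the robot, and variables do not carry over. Pictures are saved under pics/ and viewed, at most 10 in all, crops included, and the job is handed in when it is done.

```bash
mkdir -p pics; python3 - <<'E'
from plant import env, grab_frame
import cv2,pickle
for n in("top","side"):
    f=grab_frame(n); pickle.dump(f,open(n+".pkl","wb"))
    cv2.imwrite(f"pics/{n}0.png",f["image"][:,:,::-1])
    print(n,f["camera_matrix"],f["R"],f["t"])
s=env.get_state();print(s)
E
```

```text
top [[423.21880564   0.         316.62101765]
 [  0.         423.21880564 195.63719811]
 [  0.           0.           1.        ]] [[-8.16440403e-03 -9.99964512e-01 -2.07787151e-03]
 [-9.79998876e-01  8.41453829e-03 -1.98825047e-01]
 [ 1.98835475e-01  4.13023731e-04 -9.80032797e-01]] [-0.02237764  0.55880317  1.17311078]
side [[482.30763128   0.         313.29344523]
 [  0.         482.30763128 197.69684642]
 [  0.           0.           1.        ]] [[-7.59927590e-01 -6.50007415e-01  6.46786537e-04]
 [-4.19772499e-01  4.89998349e-01 -7.63997819e-01]
 [ 4.96287323e-01 -5.80854524e-01 -6.45218501e-01]] [0.37445208 0.29461615 0.84227424]
{'clock': 0.1, 'qpos': array([-1.21000883e+00,  3.20232287e-01,  1.56551709e+00, -4.17538494e-05,
        1.25740877e+00, -1.99884629e-02]), 'qd': array([ 0.00023827, -0.00148963, -0.00309997, -0.00026328, -0.00114693,
        0.00165407]), 'joint_efforts': array([ 4.14859487e-04, -4.13331628e+01, -2.32510132e+01,  7.29598291e-02,
        4.21874668e-02, -4.93059486e-05]), 'tool_pos': array([ 0.2135435 , -0.53343371,  0.23021736]), 'tool_rot': array([-7.68046993e-04,  9.81929366e-01,  1.89246154e-01, -1.52303265e-04]), 'ft_force': array([-1.29973903, -0.11013824,  0.4162164 ]), 'wrist_torque': array([-0.00773802, -0.01715942,  0.01740501]), 'gripper_force': 0.0, 'finger_gap': 0.09108182674166393}
```

View pics/top0.png

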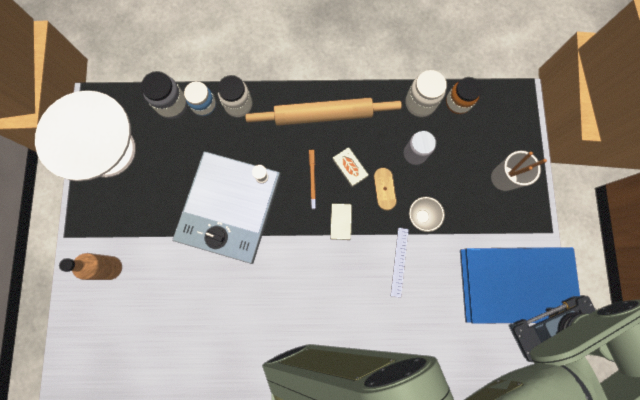

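View pics/side0.png

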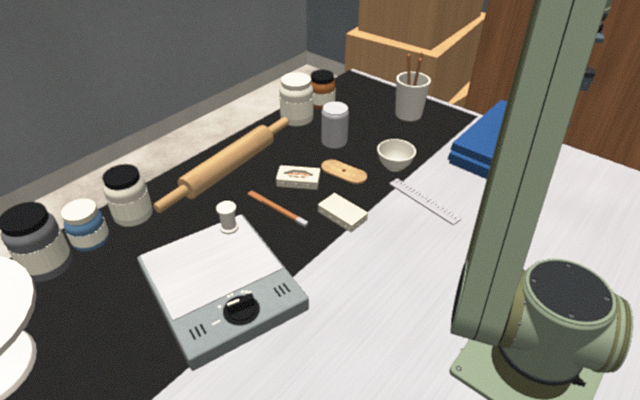

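The plain mould is at about (341,222) in the top view and (342,211) in the side view. The dryer is at about (227,207) in the top view, with the dial at (215,237) and the prop at (260,173). I'll enlarge both views.

```bash
python3 - <<'E'
import cv2
a=cv2.imread("pics/top0.png")[140:265,165:365]; cv2.imwrite("pics/topc.png",cv2.resize(a,None,fx=4,fy=4,interpolation=cv2.INTER_CUBIC))
a=cv2.imread("pics/side0.png")[160:360,130:370]; cv2.imwrite("pics/sidec.png",cv2.resize(a,None,fx=3,fy=3,interpolation=cv2.INTER_CUBIC))
E
```

```text
(no output)
```

View pics/topc.png

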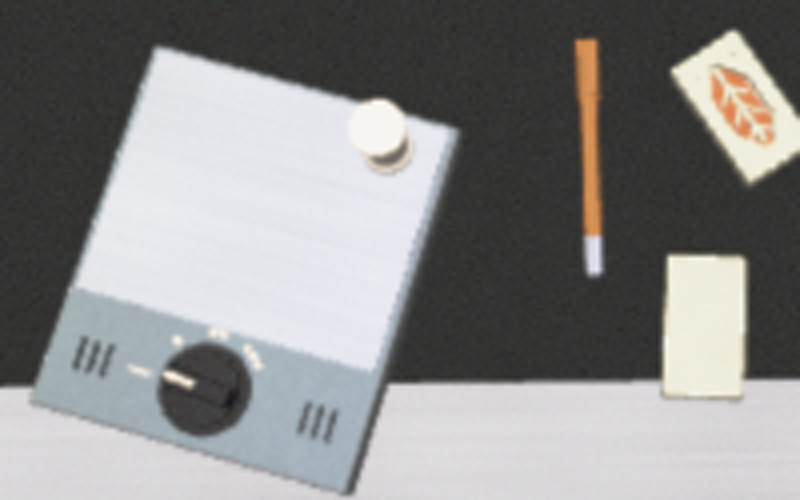

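View pics/sidec.png

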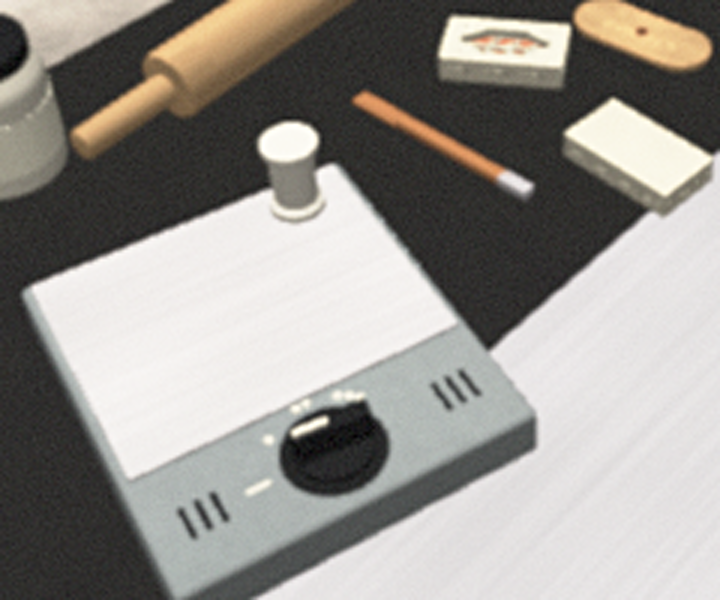

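```bash
cat > h.py <<'E'
import pickle,numpy as np
from scipy.optimize import least_squares
F={n:pickle.load(open(f"{n}.pkl","rb")) for n in("top","side")}
def ray(n,px):
    f=F[n];d=f["R"].T@np.linalg.solve(f["camera_matrix"],[*px,1]);return -f["R"].T@f["t"],d
def at(n,px,z):
    c,d=ray(n,px);return c+d*(z-c[2])/d[2]
def proj(n,X):
    f=F[n];q=(f["R"]@np.atleast_2d(X).T).T+f["t"];q=q@f["camera_matrix"].T;return q[:,:2]/q[:,2:]
T=lambda u,v:(165+(u+.5)/4-.5,140+(v+.5)/4-.5)
S=lambda u,v:(130+(u+.5)/3-.5,160+(v+.5)/3-.5)
def fitrect(lx,ly,z,obs,g):  # obs: (cam,px,(sx,sy))
    def r(p):
        c,s=np.cos(p[2]),np.sin(p[2]);o=[]
        for n,px,(a,b) in obs:
            x,y=a*lx/2,b*ly/2
            o+=list((proj(n,[p[0]+c*x-s*y,p[1]+s*x+c*y,z])[0]-px))
        return np.array(o)
    s=least_squares(r,g);return s.x,s.fun.round(1)
E
python3 - <<'E'
from h import *
fl=(1,1);fr=(1,-1);nr=(-1,-1);nl=(-1,1)
mt=[("top",T(667,255),fl),("top",T(745,256),fr),("top",T(743,397),nr),("top",T(663,397),nl)]
# side view: far-right (614,99), near-right(711,155), near-left(661,197), far-left(564,147)
ms=[("side",S(614,99),fr),("side",S(711,155),nr),("side",S(661,197),nl),("side",S(564,147),fl)]
for o in(mt,ms,mt+ms):print("mould",*fitrect(.104,.058,.024,o,[.45,-.05,0]))
dt=[("top",T(155,46),fl),("top",T(459,128),fr),("top",T(350,490),nr),("top",T(32,402),nl)]
for o in(dt,):
    p,e=fitrect(.28,.24,.045,o,[.5,.25,-.2]);print("dryer",p,e)
    R=np.array([[np.cos(p[2]),-np.sin(p[2])],[np.sin(p[2]),np.cos(p[2])]])
    ps=[("side",S(25,292),fl),("side",S(333,165),fr)]
    print("plate", p[:2]+R@[.045,0],"dial",p[:2]+R@[-.096,0])
    d=[*(p[:2]+R@[-.096,0]),.075];print("dial proj",(np.array(proj("top",d)[0])-[165,140])*4,(proj("side",d)[0]-[130,160])*3)
    for s in(fl,fr,nr):
        q=[*(p[:2]+R@[s[0]*.14,s[1]*.12]),.045];print((proj("side",q)[0]-[130,160])*3)
print("prop",at("top",T(378,128),.108),at("side",S(289,140),.108))
E
```

```text
mould [ 0.48813331 -0.09748806 -0.03443444] [-0.1  0.1 -0.1  0.3  0.   0.1  0.2 -0.4]
mould [ 0.48549495 -0.09368018 -0.02642932] [-1.5  1.   0.6  1.6  1.6  0.5 -0.8 -3.3]
mould [ 0.48703886 -0.09589576 -0.03055274] [-0.7  0.5 -0.7  0.6 -0.4  0.4 -0.3 -0.  -1.3  0.2  0.6  0.9  1.5 -0.3
 -0.7 -4.1]
dryer [ 0.53470315  0.23482584 -0.27670572] [-0.2 -0.7  0.6 -0.7  0.   0.9 -0.4  0.4]
plate [0.57799138 0.22253238] dial [0.44235493 0.26105191]
dial proj [197.13457934 383.01808559] [329.35787366 414.54016708]
[ 15.78061344 287.78106233]
[333.21199181 156.91340162]
[538.57238015 406.52695222]
prop [0.61835865 0.13405783 0.108     ] [0.61774426 0.13295759 0.108     ]
```

```bash
cat > g.py <<'E'
import numpy as np,sys
from scipy.spatial.transform import Rotation as Ro
from plant import env
def frame(yaw,tilt): # tool x along yaw heading u when tilt 0; tilt>0 = tool z points outward along u (deg)
    u=np.array([np.cos(yaw),np.sin(yaw),0]);zh=np.array([0,0,1.]);v=np.cross(zh,u)
    R0=np.column_stack([u,-v,-zh]);return Ro.from_matrix(R0)*Ro.from_rotvec([0,np.radians(tilt),0])
def cur():
    s=env.get_state();w=s["tool_rot"];return s,s["tool_pos"],Ro.from_quat([*w[1:],w[0]])
def go(G,yaw,tilt): # G: grasp point target
    s,p,R=cur();Rt=frame(yaw,tilt);tcp=np.array(G)+.002*Rt.as_matrix()[:,2];d=(tcp-p)*100
    print("t",round(s["clock"],2),"pos",p.round(4),"gap",round(s["finger_gap"],4),"F",s["ft_force"].round(1),"q",s["qpos"].round(2))
    print("turn",np.degrees((R.inv()*Rt).as_rotvec()).round(2),"shift cur",R.inv().apply(d).round(2),"shift after turn",Rt.inv().apply(d).round(2))
E
python3 -m creep '[3.5,-2,0,0,0,0,-1, 3.5,-2,0,0,0,0,-1, 3.5,-2,0,0,0,0,-1, 3.5,-2,0,0,0,0,-1, 3.5,-2,0,0,0,0,-1, 3.5,-2,0,0,0,0,-1, 3.5,-2,0,0,0,0,-1]'
python3 -m creep '[3.5,-2,0,0,0,0,-1, 3.5,-2,0,0,0,0,-1, 3.5,-2,0,0,0,0,-1, 3.5,-2,0,0,0,0,-1, 3.5,-2,0,0,0,0,-1, 3.5,-2,0,0,0,0,-1, 0,0,0,0,0,0,-1]'
python3 - <<'E'
from g import *
go([.517+.08,-.098,.107],-.034,-45)
E
```

```text
clock: 0.68
tool_pos: [0.3898, -0.311, 0.2307]
tool_rot: [-0.0, 0.982, 0.189, -0.0]
ft_force: [0.6, -1.1, 0.2]
finger_gap: 0.0913
gripper_force: 0.0
clock: 1.27
tool_pos: [0.5431, -0.118, 0.2303]
tool_rot: [-0.001, 0.981, 0.192, 0.001]
ft_force: [-0.5, -0.8, -0.0]
finger_gap: 0.0912
gripper_force: 0.0
t 1.27 pos [ 0.5431 -0.118   0.2303] gap 0.0912 F [-0.5 -0.8 -0. ] q [-0.24  0.29  1.61  0.    1.24  0.95]
turn [  9.32 -44.46  22.9 ] shift cur [ 5.58  0.14 12.49] shift after turn [12.48 -2.19  5.16]
```

```bash

python3 -m creep '[0,0,0,0,0,6,-1, 0,0,0,0,0,6,-1, 0,0,0,0,0,6,-1, 0,0,0,0,0,6.2,-1, 0,0,0,0,-5,0,-1, 0,0,0,0,-5,0,-1, 0,0,0,0,-5,0,-1]'
python3 -m creep '[0,0,0,0,-5,0,-1, 0,0,0,0,-5,0,-1, 0,0,0,0,-5,0,-1, 0,0,0,0,-5,0,-1, 0,0,0,0,-5,0,-1, 0,0,0,0,-5,0,-1, 0,0,0,0,0,0,-1]'
python3 - <<'E'
from g import *
go([.517+.08,-.098,.107],-.034,-45)
E
```

```text
clock: 1.85
tool_pos: [0.5389, -0.1238, 0.2316]
tool_rot: [-0.003, 0.991, -0.021, -0.132]
ft_force: [0.1, -1.3, 1.0]
finger_gap: 0.0912
gripper_force: 0.0
clock: 2.43
tool_pos: [0.5401, -0.1236, 0.2266]
tool_rot: [-0.009, 0.922, -0.019, -0.386]
ft_force: [0.0, 0.8, -1.5]
finger_gap: 0.0911
gripper_force: 0.0
t 2.43 pos [ 0.5401 -0.1236  0.2266] gap 0.0911 F [ 0.   0.8 -1.5] q [-0.19  0.71  1.14 -0.12  2.07  1.41]
turn [-0.35  0.43 -0.25] shift cur [12.44 -2.78  4.62] shift after turn [12.42 -2.75  4.7 ]
```

```bash

python3 -m creep '[2.5,-0.6,1,-0.35,0.43,-0.25,-1, 2.5,-0.6,1,0,0,0,-1, 2.5,-0.6,1,0,0,0,-1, 2.5,-0.5,1,0,0,0,-1, 2.4,-0.5,0.7,0,0,0,-1, 0,0,0,0,0,0,-1, 0,0,0,0,0,0,-1]'
python3 - <<'E'
from g import *
go([.517+.03,-.098,.057],-.034,-45)
from plant import grab_frame;import cv2
a=grab_frame("side")["image"][80:280,230:430,::-1];cv2.imwrite("pics/s1.png",cv2.resize(a,None,fx=3,fy=3))
E
```

```text
clock: 3.02
tool_pos: [0.5949, -0.0975, 0.1099]
tool_rot: [-0.006, 0.925, -0.016, -0.38]
ft_force: [-0.9, 0.5, 0.3]
finger_gap: 0.0914
gripper_force: 0.0
t 3.02 pos [ 0.5949 -0.0975  0.1099] gap 0.0914 F [-0.9  0.5  0.3] q [-0.14  0.87  1.1  -0.08  1.94  1.47]
turn [ 0.05 -0.33 -0.04] shift cur [0.31 0.2  7.33] shift after turn [0.35 0.21 7.33]
```

View pics/s1.png

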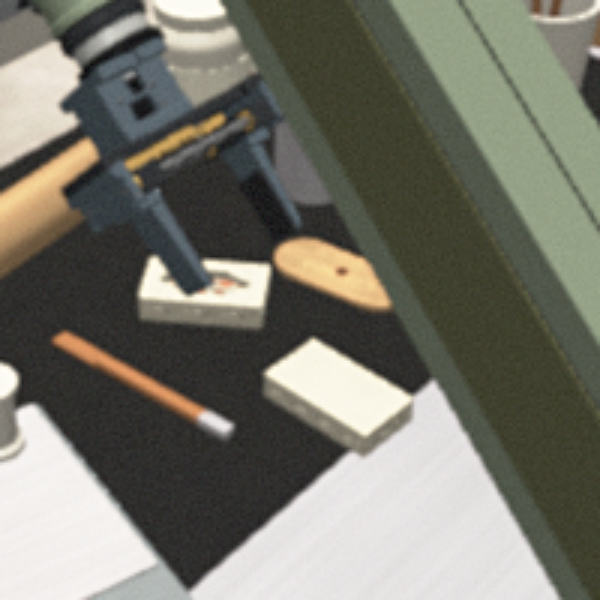

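The gripper is tilted 45° towards the base and centred behind the mould's far end, with the mould at crop (338,395). Nothing is in the way.

```bash

python3 -m creep '[0.1,0.1,2.4,0,-0.3,0,-1, 0.1,0.1,2.4,0,0,0,-1, 0.1,0,2.4,0,0,0,-1, 0,0,1,0,0,0,-1, 0,0,1,0,0,0,-1, 0,0,1,0,0,0,-1, 0,0,0,0,0,0,-1, 0,0,0,0,0,0,-1]'
python3 - <<'E'
from g import *
go([.517,-.098,.027],-.034,-45)
E
```

```text
clock: 3.73
tool_pos: [0.526, -0.0977, 0.0378]
tool_rot: [-0.006, 0.925, -0.016, -0.38]
ft_force: [0.5, -0.3, 1.0]
finger_gap: 0.0913
gripper_force: 0.0
t 3.73 pos [ 0.526  -0.0977  0.0378] gap 0.0913 F [ 0.5 -0.3  1. ] q [-0.15  0.84  1.38 -0.09  1.7   1.48]
turn [ 0.04 -0.28 -0.11] shift cur [0.12 0.06 1.6 ] shift after turn [0.13 0.06 1.6 ]
```

```bash

python3 -m creep '[0.1,0,0.7,0,-0.3,0,-1, 0,0,0.6,0,0,0,-1, 0,0,0.3,0,0,0,-1, 0,0,0,0,0,0,-1, 0,0,0,0,0,0,-1, 0,0,0,0,0,0,-1]'
python3 - <<'E'
from g import *
go([.517,-.098,.027],-.034,-45)
E
python3 -m creep '[0,0,0,0,0,0,1, 0,0,0,0,0,0,1, 0,0,0,0,0,0,1, 0,0,0,0,0,0,1, 0,0,0,0,0,0,1, 0,0,0,0,0,0,1, 0,0,0,0,0,0,1, 0,0,0,0,0,0,1]'
```

```text
clock: 4.23
tool_pos: [0.515, -0.0968, 0.0241]
tool_rot: [-0.006, 0.923, -0.016, -0.384]
ft_force: [-1.1, -0.5, 3.2]
finger_gap: 0.091
gripper_force: 1.1
t 4.23 pos [ 0.515  -0.0968  0.0241] gap 0.091 F [-1.1 -0.5  3.2] q [-0.16  0.84  1.42 -0.09  1.67  1.48]
turn [ 0.05  0.22 -0.06] shift cur [-0.06  0.11 -0.15] shift after turn [-0.06  0.11 -0.15]
clock: 4.9
tool_pos: [0.5153, -0.097, 0.024]
tool_rot: [-0.006, 0.923, -0.016, -0.384]
ft_force: [1.2, -0.1, 4.5]
finger_gap: 0.0576
gripper_force: 31.5
```

```bash

python3 -m creep '[-1,0,-1,0,0,0,1, -2,0,-2,0,0,0,1, -2.5,0,-2.5,0,0,0,1, -2.5,0,-2.5,0,0,0,1, 0,0,0,0,5,0,1, 0,0,0,0,6,0,1, 0,0,0,0,6,0,1, 0,0,0,0,6,0,1]'
python3 -m creep '[0,0,0,0,6,0,1, 0,0,0,0,6,0,1, 0,0,0,0,6,0,1, 0,0,0,0,6,0,1, 0,0,0,0,6,0,1, 0,0,0,0,6,0,1, 0,0,0,0,6,0,1, 0,0,0,0,6,0,1]'
python3 -m creep '[0,0,0,0,6,0,1, 0,0,0,0,6,0,1, 0,0,0,0,5,0,1, 0,0,0,0,0,0,1, 0,0,0,0,0,0,1, 0,0,0,0,0,0,1]'
python3 - <<'E'
from g import *
go([.517,-.098,.082],-.034,45)
from plant import grab_frame;import cv2
a=grab_frame("side")["image"][80:280,230:430,::-1];cv2.imwrite("pics/s2.png",cv2.resize(a,None,fx=3,fy=3))
E
```

```text
clock: 5.57
tool_pos: [0.5165, -0.0966, 0.1375]
tool_rot: [-0.003, 0.982, -0.017, -0.189]
ft_force: [-0.8, 0.4, -2.8]
finger_gap: 0.058
gripper_force: 30.0
clock: 6.23
tool_pos: [0.5149, -0.0967, 0.138]
tool_rot: [0.005, 0.974, -0.016, 0.226]
ft_force: [1.2, 1.3, -2.3]
finger_gap: 0.058
gripper_force: 30.0
clock: 6.73
tool_pos: [0.52, -0.086, 0.1381]
tool_rot: [-0.011, 0.956, -0.009, 0.292]
ft_force: [0.9, 0.3, -1.7]
finger_gap: 0.0579
gripper_force: 30.0
t 6.73 pos [ 0.52   -0.086   0.1381] gap 0.0579 F [ 0.9  0.3 -1.7] q [-0.29  0.15  2.24  0.79  0.25  0.57]
turn [-1.99 11.06  0.08] shift cur [-3.31  1.36  4.66] shift after turn [-4.15  1.21  3.98]
```

View pics/s2.png

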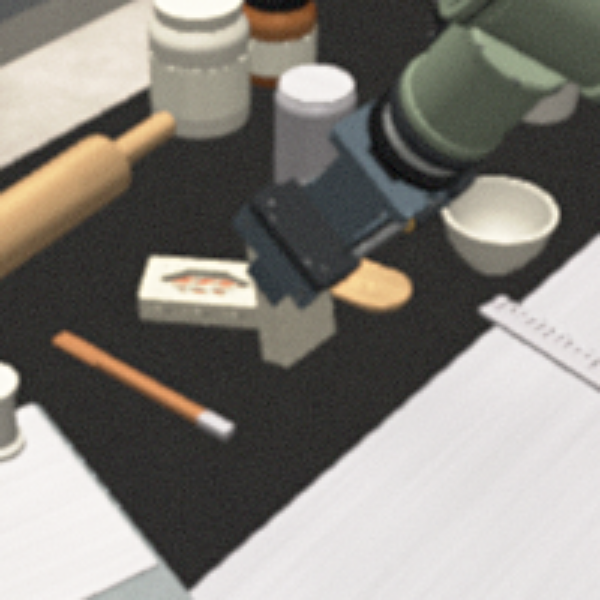

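The wrist came close to its singularity at q5 = 0.25 and stopped about 11° short. The mould is still held near-vertical at crop (297,330). Turning the heading left will bend the wrist away from it.

```bash
python3 - <<'E'
from g import *
go([.50,-.13,.13],np.radians(30),45)
E
```

```text
t 6.78 pos [ 0.5202 -0.086   0.1381] gap 0.0576 F [-0.   0.3 -3.4] q [-0.29  0.15  2.24  0.79  0.25  0.57]
turn [ 18.38  10.37 -24.58] shift cur [-2.    4.38 -0.34] shift after turn [-3.37  2.8  -2.02]
```

```bash

python3 -m creep '[0,0,0,2.3,1.3,-3.1,1, 0,0,0,2.3,1.3,-3.1,1, 0,0,0,2.3,1.3,-3.1,1, 0,0,0,2.3,1.3,-3.1,1, 0,0,0,2.3,1.3,-3.1,1, 0,0,0,2.3,1.3,-3.1,1, 0,0,0,2.3,1.3,-3.1,1, 0,0,0,2.3,1.3,-3.1,1]'
python3 -m creep '[0,0,0,0,0,0,1, 0,0,0,0,0,0,1]'
python3 - <<'E'
from g import *
go([.50,-.13,.13],np.radians(30),45)
E
```

```text
clock: 7.45
tool_pos: [0.5186, -0.086, 0.1365]
tool_rot: [-0.092, 0.902, 0.219, 0.361]
ft_force: [-0.0, 0.0, -2.0]
finger_gap: 0.0582
gripper_force: 30.0
clock: 7.62
tool_pos: [0.5187, -0.0865, 0.1361]
tool_rot: [-0.092, 0.903, 0.216, 0.36]
ft_force: [-0.5, 0.2, -1.7]
finger_gap: 0.0579
gripper_force: 30.0
t 7.62 pos [ 0.5187 -0.0865  0.1361] gap 0.0579 F [-0.5  0.2 -1.7] q [-0.56  0.24  2.25  1.31  0.66 -0.55]
turn [ 1.6   1.37 -2.45] shift cur [-3.04  3.02 -1.9 ] shift after turn [-3.12  2.83 -2.05]
```

```bash

python3 -m creep '[0,0,0,1.6,1.4,-2.4,1, -1,0.9,-0.7,0,0,0,1, -1.1,1,-0.7,0,0,0,1, -1,0.9,-0.6,0,0,0,1, 0,0,0,0,0,0,1, 0,0,0,0,0,0,1]'
python3 - <<'E'
from g import *
go([.50,-.13,.087],np.radians(30),44.8)
E
```

```text
clock: 8.12
tool_pos: [0.5014, -0.1278, 0.1287]
tool_rot: [-0.1, 0.892, 0.239, 0.37]
ft_force: [0.4, -0.4, -2.3]
finger_gap: 0.0579
gripper_force: 30.0
t 8.12 pos [ 0.5014 -0.1278  0.1287] gap 0.0579 F [ 0.4 -0.4 -2.3] q [-0.7   0.29  2.23  1.26  0.77 -0.67]
turn [-0.05 -0.29  0.01] shift cur [-3.12  0.12  2.98] shift after turn [-3.1   0.12  3.  ]
```

```bash

python3 -m creep '[-1.1,0.1,1,0,-0.3,0,1, -1,0,1,0,0,0,1, -0.7,0,0.7,0,0,0,1, -0.3,0,0.3,0,0,0,1, 0,0,0,0,0,0,1, 0,0,0,0,0,0,1]'
python3 - <<'E'
from g import *
go([.50,-.13,.082],np.radians(30),44.8)
from plant import grab_frame;import cv2
a=grab_frame("side")["image"][80:280,230:430,::-1];cv2.imwrite("pics/s3.png",cv2.resize(a,None,fx=3,fy=3))
E
```

```text
clock: 8.62
tool_pos: [0.5014, -0.1284, 0.0858]
tool_rot: [-0.099, 0.893, 0.24, 0.368]
ft_force: [0.2, -0.1, -1.2]
finger_gap: 0.058
gripper_force: 30.0
t 8.62 pos [ 0.5014 -0.1284  0.0858] gap 0.058 F [ 0.2 -0.1 -1.2] q [-0.7   0.37  2.28  1.39  0.74 -0.85]
turn [-0.12 -0.04  0.08] shift cur [-0.41  0.07  0.33] shift after turn [-0.41  0.07  0.33]
```

View pics/s3.png

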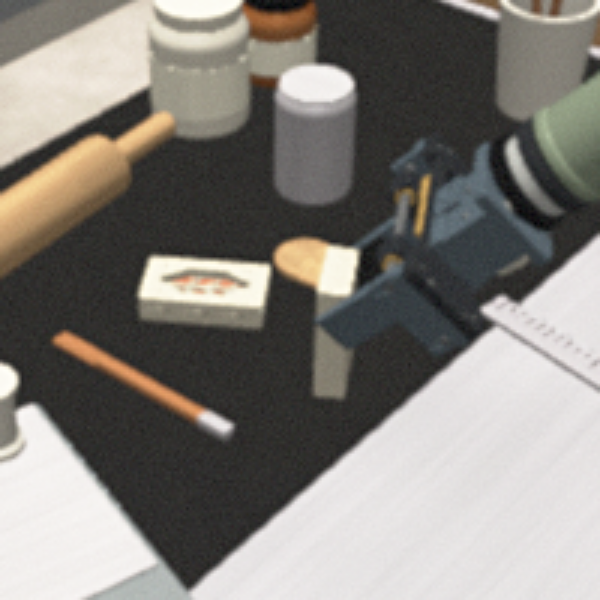

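The mould is held upright on end, with its base at crop (333,393) just above the table. I'll lower it in small steps until it touches.

```bash

python3 -m creep '[-0.14,0,0.14,0,0,0,1, 0,0,0,0,0,0,1]' | grep -E "pos|force"
python3 -m creep '[-0.1,0,0.1,0,0,0,1, 0,0,0,0,0,0,1]' | grep -E "pos|force"
python3 -m creep '[-0.07,0,0.07,0,0,0,1, 0,0,0,0,0,0,1]' | grep -E "pos|force"
```

```text
tool_pos: [0.5013, -0.129, 0.0839]
ft_force: [0.3, 0.6, -2.4]
gripper_force: 30.0
tool_pos: [0.5011, -0.129, 0.0821]
ft_force: [-0.1, -0.1, -1.4]
gripper_force: 30.0
tool_pos: [0.5011, -0.1291, 0.081]
ft_force: [-0.3, 0.6, -2.9]
gripper_force: 30.0
```

```bash

python3 -m creep '[-0.07,0,0.07,0,0,0,1, 0,0,0,0,0,0,1]' | grep -E "pos|ft_force"
python3 -m creep '[-0.07,0,0.07,0,0,0,1, 0,0,0,0,0,0,1]' | grep -E "pos|ft_force"
```

```text
tool_pos: [0.5011, -0.129, 0.0799]
ft_force: [0.1, 0.2, -2.9]
tool_pos: [0.5015, -0.1289, 0.0797]
ft_force: [-1.6, 0.2, 2.3]
```

```bash

python3 -m creep '[0,0,0,0,0,0,-1, 0,0,0,0,0,0,-1, 0,0,0,0,0,0,-1, 0,0,0,0,0,0,-1, 0,0,0,0,0,0,-1, 0,0,0,0,0,0,-1]'
python3 - <<'E'
from g import *
go([.50,-.13,.082],np.radians(30),44.8)
from plant import grab_frame;import cv2
a=grab_frame("side")["image"][80:280,230:430,::-1];cv2.imwrite("pics/s4.png",cv2.resize(a,None,fx=3,fy=3))
E
```

```text
clock: 10.0
tool_pos: [0.5012, -0.129, 0.0791]
tool_rot: [-0.099, 0.893, 0.24, 0.368]
ft_force: [-0.0, -0.4, -0.8]
finger_gap: 0.0909
gripper_force: 0.0
t 10.0 pos [ 0.5012 -0.129   0.0791] gap 0.0909 F [-0.  -0.4 -0.8] q [-0.7   0.39  2.28  1.41  0.74 -0.88]
turn [-0.09 -0.04  0.06] shift cur [ 0.1   0.03 -0.11] shift after turn [ 0.1   0.03 -0.11]
```

View pics/s4.png

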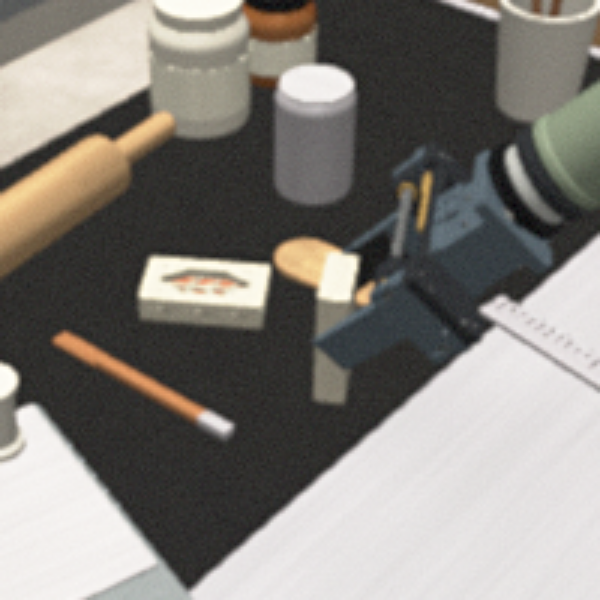

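The mould stands freely and upright. I'll back off, lift, and swing to the outside for the second grasp.

```bash

python3 -m creep '[0,0,-1,0,0,0,-1, 0,0,-3,0,0,0,-1, 0,0,-3,0,0,0,-1, 0,0,-2,0,0,0,-1, 2.8,0,-2.8,0,0,0,-1, 2.8,0,-2.8,0,0,0,-1, 2.8,0,-2.8,0,0,0,-1, 2.8,0,-2.8,0,0,0,-1]'
python3 -m creep '[0,0,0,0,-6,0,-1, 0,0,0,0,-6,0,-1, 0,0,0,0,-6,0,-1, 0,0,0,0,-6,0,-1, 0,0,0,0,-6,0,-1, 0,0,0,0,-6,0,-1, 0,0,0,0,-6,0,-1, 0,0,0,0,-6,0,-1]' | grep pos
python3 - <<'E'
from g import *
go([.5242+.0906*.866,-.1157+.0906*.5,.25],np.radians(30),-65)
E
```

```text
clock: 10.72
tool_pos: [0.4459, -0.1603, 0.3032]
tool_rot: [-0.099, 0.893, 0.24, 0.368]
ft_force: [1.0, -0.4, -0.2]
finger_gap: 0.0912
gripper_force: 0.0
tool_pos: [0.4467, -0.1605, 0.3022]
t 11.38 pos [ 0.4467 -0.1605  0.3022] gap 0.0912 F [-1.1  0.2 -0.4] q [-0.34  0.14  1.63 -0.05  1.41  0.72]
turn [ 1.200e-01 -6.159e+01  3.000e-02] shift cur [1.812e+01 1.000e-02 4.230e+00] shift after turn [ 1.234e+01 -1.000e-02 -1.392e+01]
```

```bash

python3 -m creep '[3,0,0,0,0,0,-1, 3,0,0,0,0,0,-1, 3,0,0,0,0,0,-1, 3,0,0,0,0,0,-1, 3,0,0,0,0,0,-1, 3,0,0,0,0,0,-1, 0,0,0,0,-6,0,-1, 0,0,0,0,-6,0,-1]'|grep pos
python3 -m creep '[0,0,0,0,-6,0,-1, 0,0,0,0,-6,0,-1, 0,0,0,0,-6,0,-1, 0,0,0,0,-6,0,-1, 0,0,0,0,-6,0,-1, 0,0,0,0,-6,0,-1, 0,0,0,0,-6,0,-1, 0,0,0,0,-6,0,-1]'|grep pos
python3 - <<'E'
from g import *
go([.5242+.0906*.866,-.1157+.0906*.5,.0805+.0423],np.radians(30),-65)
E
```

```text
tool_pos: [0.6022, -0.0702, 0.2918]
tool_pos: [0.6025, -0.07, 0.291]
t 12.72 pos [ 0.6025 -0.07    0.291 ] gap 0.0911 F [ 0.6 -0.3 -0.8] q [ 0.07  0.85  0.89 -0.6   2.37  0.9 ]
turn [ 0.08 -1.56  0.08] shift cur [15.04  0.06  7.73] shift after turn [15.24  0.04  7.32]
```

```bash

python3 -m creep '[3,0,1.4,0,-1.5,0,-1, 3,0,1.4,0,0,0,-1, 3,0,1.4,0,0,0,-1, 3,0,1.5,0,0,0,-1, 2,0,1,0,0,0,-1, 1,0,0.5,0,0,0,-1, 0,0,0,0,0,0,-1, 0,0,0,0,0,0,-1]'|grep pos
python3 - <<'E'
from g import *
go([.5242,-.1157,.0805],np.radians(30),-65)
E
```

```text
tool_pos: [0.6022, -0.0705, 0.1254]
t 13.38 pos [ 0.6022 -0.0705  0.1254] gap 0.0913 F [0.2 0.3 0.8] q [ 0.07  0.98  1.05 -0.49  2.14  1.09]
turn [ 0.07 -0.29  0.05] shift cur [ 0.21  0.   10.27] shift after turn [ 0.26  0.02 10.27]
```

```bash

python3 -m creep '[0.2,0,2,0,-0.3,0,-1, 0,0,2,0,0,0,-1, 0,0,2,0,0,0,-1, 0,0,1.2,0,0,0,-1, 0,0,1,0,0,0,-1, 0,0,0.5,0,0,0,-1, 0,0,0,0,0,0,-1, 0,0,0,0,0,0,-1]'|grep -E "pos|ft"
python3 - <<'E'
from g import *
go([.5242,-.1157,.0805],np.radians(30),-65)
E
```

```text
tool_pos: [0.5355, -0.1095, 0.0876]
ft_force: [-0.2, 0.4, 0.3]
t 14.05 pos [ 0.5355 -0.1095  0.0876] gap 0.0913 F [-0.2  0.4  0.3] q [ 0.03  0.92  1.31 -0.48  1.95  1.16]
turn [ 0.11 -0.18 -0.02] shift cur [ 0.09 -0.03  1.67] shift after turn [ 0.1  -0.03  1.66]
```

```bash

python3 -m creep '[0.1,0,0.8,0.1,-0.2,0,-1, 0,0,0.6,0,0,0,-1, 0,0,0.2,0,0,0,-1, 0,0,0,0,0,0,-1, 0,0,0,0,0,0,-1]'|grep -E "pos|ft"
python3 - <<'E'
from g import *
go([.5242,-.1157,.0805],np.radians(30),-65)
E
python3 -m creep '[0,0,0,0,0,0,0, 0,0,0,0,0,0,0.1, 0,0,0,0,0,0,1, 0,0,0,0,0,0,1, 0,0,0,0,0,0,1, 0,0,0,0,0,0,1, 0,0,0,0,0,0,1, 0,0,0,0,0,0,1]'
python3 - <<'E'
from g import *
go([.5242,-.1157,.0805],np.radians(30),-65)
from plant import grab_frame;import cv2
a=grab_frame("side")["image"][80:280,230:430,::-1];cv2.imwrite("pics/s5.png",cv2.resize(a,None,fx=3,fy=3))
E
```

```text
tool_pos: [0.5224, -0.1167, 0.0786]
ft_force: [0.3, -0.5, 0.3]
t 14.47 pos [ 0.5224 -0.1167  0.0786] gap 0.0913 F [ 0.3 -0.5  0.3] q [ 0.02  0.92  1.35 -0.48  1.92  1.17]
turn [-0.02  0.18  0.07] shift cur [-0.09  0.01 -0.06] shift after turn [-0.09  0.01 -0.06]
clock: 15.13
tool_pos: [0.5225, -0.1166, 0.0786]
tool_rot: [0.139, 0.814, 0.218, -0.52]
ft_force: [0.7, -0.2, 0.0]
finger_gap: 0.0579
gripper_force: 30.0
t 15.13 pos [ 0.5225 -0.1166  0.0786] gap 0.0579 F [ 0.7 -0.2  0. ] q [ 0.02  0.92  1.35 -0.48  1.92  1.17]
turn [-0.01  0.16  0.06] shift cur [-0.09  0.   -0.05] shift after turn [-0.09  0.   -0.05]
```

View pics/s5.png

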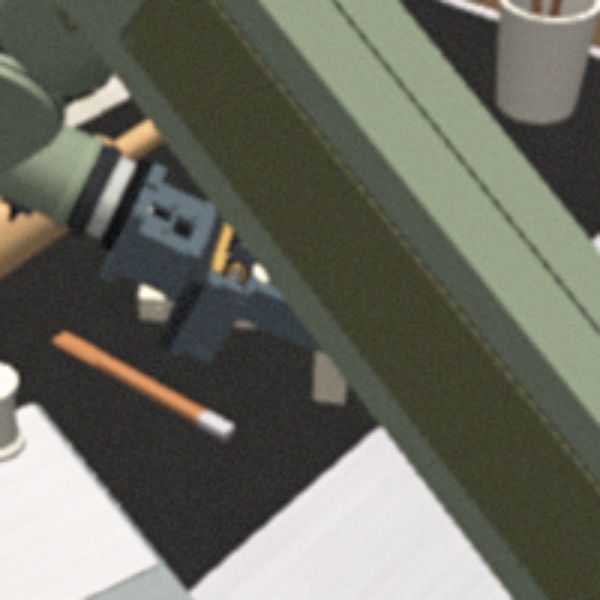

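The second grasp holds, with the gap at 57.9 mm and the mould still upright. Next I'll lift and turn it the remaining 90°.

```bash

python3 -m creep '[-1.8,0,-0.85,0,0,0,1, -3.6,0,-1.7,0,0,0,1, -3.6,0,-1.7,0,0,0,1, -3.6,0,-1.7,0,0,0,1, -3.6,0,-1.7,0,0,0,1, -1.8,0,-0.85,0,0,0,1, 0,0,0,0,5,0,1, 0,0,0,0,5,0,1]'|grep pos
python3 -m creep '[0,0,0,0,6,0,1, 0,0,0,0,6,0,1, 0,0,0,0,6,0,1, 0,0,0,0,6,0,1, 0,0,0,0,6,0,1, 0,0,0,0,6,0,1, 0,0,0,0,6,0,1, 0,0,0,0,6,0,1]'|grep pos
python3 - <<'E'
from g import *
go([.5455,.230,.20],np.radians(10),24.85)
E
```

```text
tool_pos: [0.5247, -0.1154, 0.2772]
tool_pos: [0.5237, -0.1158, 0.278]
t 16.52 pos [ 0.5237 -0.1158  0.278 ] gap 0.0576 F [-1.   0.9 -1.9] q [-0.19  0.28  1.51 -0.08  1.44  0.87]
turn [-3.2  31.41 20.01] shift cur [ 20.08 -28.82   5.64] shift after turn [  4.11 -33.68  10.7 ]
```

```bash

python3 -m creep '[0,0,0,-0.5,5.2,3.3,1, 0,0,0,-0.5,5.2,3.3,1, 0,0,0,-0.5,5.2,3.3,1, 0,0,0,-0.5,5.2,3.3,1, 0,0,0,-0.6,5.3,3.4,1, 0,0,0,-0.6,5.3,3.4,1, 0.2,-2,0.6,0,0,0,1, 0.45,-3.7,1.2,0,0,0,1]'|grep pos
python3 -m creep '[0.45,-3.7,1.2,0,0,0,1, 0.45,-3.7,1.2,0,0,0,1, 0.45,-3.7,1.2,0,0,0,1, 0.45,-3.7,1.2,0,0,0,1, 0.45,-3.7,1.2,0,0,0,1, 0.45,-3.7,1.2,0,0,0,1, 0.2,-2,0.5,0,0,0,1, 0,0,0,0,0,0,1]'|grep pos
python3 - <<'E'
from g import *
go([.5455,.230,.10],np.radians(10),24.85)
from plant import grab_frame;import cv2
a=grab_frame("side")["image"][120:370,110:370,::-1];cv2.imwrite("pics/s6.png",cv2.resize(a,None,fx=2.4,fy=2.4))
E
```

```text
tool_pos: [0.5258, -0.0601, 0.2639]
tool_pos: [0.5413, 0.1942, 0.2036]
t 17.85 pos [0.5413 0.1942 0.2036] gap 0.0577 F [-0.3 -0.1 -2.5] q [ 0.37  0.17  1.93 -0.13  0.64  1.85]
turn [-0.05  0.55  0.26] shift cur [-3.3  -3.46 10.07] shift after turn [-3.41 -3.45 10.04]
```

View pics/s6.png

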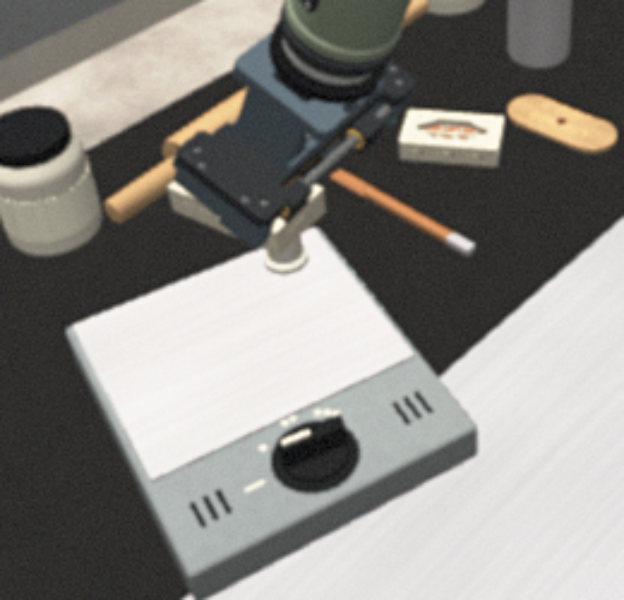

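The mould is held level above the plate with clearance to the prop at (287,240). I'll place it by force feedback from here.

```bash

python3 -m creep '[0,-1.7,0,0,0.55,0.25,1, 0,-1.75,0,0,0,0,1, -0.8,0,2.5,0,0,0,1, -0.9,0,2.6,0,0,0,1, -0.9,0,2.6,0,0,0,1, -0.6,0,1.8,0,0,0,1, -0.2,0,0.5,0,0,0,1, 0,0,0,0,0,0,1]'|grep pos
python3 -m creep '[0,0,0,0,0,0,1, 0,0,0,0,0,0,1]'|grep pos
python3 - <<'E'
from g import *
go([.5455,.230,.078],np.radians(10),24.85)
E
```

```text
tool_pos: [0.5473, 0.225, 0.099]
tool_pos: [0.5494, 0.2268, 0.1026]
t 18.73 pos [0.5494 0.2268 0.1026] gap 0.058 F [ 0.1  0.8 -2.4] q [ 0.43  0.32  2.04 -0.3   0.38  2.09]
turn [ 0.04 -0.42 -0.29] shift cur [-1.35 -0.38  2.29] shift after turn [-1.33 -0.38  2.3 ]
```

```bash

python3 -m creep '[-0.5,-0.2,0.8,0,-0.4,-0.3,1, -0.5,-0.2,0.8,0,0,0,1, -0.2,0,0.4,0,0,0,1, -0.1,0,0.3,0,0,0,1, 0,0,0,0,0,0,1, 0,0,0,0,0,0,1, 0,0,0,0,0,0,1]'|grep pos
python3 - <<'E'
from g import *
go([.5455,.230,.0744],np.radians(10),24.85)
E
```

```text
tool_pos: [0.5459, 0.2306, 0.0749]
t 19.32 pos [0.5459 0.2306 0.0749] gap 0.0574 F [-0.   0.  -1.6] q [ 0.44  0.36  2.06 -0.36  0.32  2.15]
turn [0.05 0.1  0.05] shift cur [-0.07  0.05  0.22] shift after turn [-0.07  0.05  0.22]
```

```bash

python3 -m creep '[-0.04,0,0.09,0,0.1,0,1, 0,0,0,0,0,0,1, 0,0,0,0,0,0,1]'|grep -E "pos|ft"
python3 -m creep '[-0.04,0,0.09,0,0,0,1, 0,0,0,0,0,0,1, 0,0,0,0,0,0,1]'|grep -E "pos|ft"
python3 - <<'E'
from g import *
go([.5455,.230,.0744],np.radians(10),24.85)
E
```

```text
tool_pos: [0.5455, 0.2304, 0.0735]
ft_force: [-0.1, 0.2, -2.4]
tool_pos: [0.5458, 0.2305, 0.0727]
ft_force: [0.9, 0.4, -0.9]
t 19.82 pos [0.5458 0.2305 0.0727] gap 0.0577 F [ 0.9  0.4 -0.9] q [ 0.44  0.36  2.07 -0.37  0.31  2.16]
turn [0.05 0.02 0.06] shift cur [0.04 0.05 0.03] shift after turn [0.04 0.05 0.03]
```

```bash

python3 -m creep '[-0.03,0,0.06,0,0,0,1, 0,0,0,0,0,0,1, 0,0,0,0,0,0,1]'|grep -E "pos|ft"
python3 -m creep '[-0.02,0,0.04,0,0,0,1, 0,0,0,0,0,0,1, 0,0,0,0,0,0,1]'|grep -E "pos|ft"
```

```text
tool_pos: [0.5458, 0.2305, 0.0726]
ft_force: [-2.4, -2.0, 5.8]
tool_pos: [0.5458, 0.2305, 0.0726]
ft_force: [-5.0, -2.0, 9.5]
```

```bash

python3 -m creep '[0.02,0,-0.04,0,0,0,1, 0,0,0,0,0,0,1]'|grep -E "pos|ft"
python3 -m creep '[0,0,0,0,0,0,-1, 0,0,0,0,0,0,-1, 0,0,0,0,0,0,-1, 0,0,0,0,0,0,-1, 0,0,0,0,0,0,-1, 0,0,0,0,0,0,-1]'|grep -vE "rot"
python3 -m creep '[0,0,-0.7,0,0,0,-1, 0,0,-2,0,0,0,-1, 0,0,-3,0,0,0,-1, 0,0,-3,0,0,0,-1, 0,0,-3,0,0,0,-1, 0,0,-3,0,0,0,-1, 0,0,0,0,0,0,-1]'|grep -E "pos|ft"
python3 - <<'E'
from g import *
go([.4424,.2611,.16],np.radians(-16),0)
from plant import grab_frame;import cv2,pickle
for n in("top","side"):
    f=grab_frame(n);pickle.dump(f,open(n+"2.pkl","wb"));cv2.imwrite(f"pics/{n}2.png",f["image"][:,:,::-1])
E
```

```text
tool_pos: [0.5458, 0.2305, 0.0726]
ft_force: [-4.1, -1.9, 8.1]
clock: 20.98
tool_pos: [0.5455, 0.2304, 0.0716]
ft_force: [0.1, 0.8, 0.3]
finger_gap: 0.0909
gripper_force: 0.0
tool_pos: [0.4855, 0.2209, 0.2117]
ft_force: [0.5, 0.1, 0.0]
t 21.57 pos [0.4855 0.2209 0.2117] gap 0.0912 F [0.5 0.1 0. ] q [ 0.48  0.09  2.   -0.22  0.63  2.02]
turn [ -5.9  -24.91  25.62] shift cur [-5.51 -4.7   3.34] shift after turn [-5.25 -2.67  5.37]
```

```bash
python3 - <<'E'
from h import *
import cv2
print("disc top",at("top",T(204,390),.051),"side",at("side",S(334,450),.051))
# side-only + joint dryer fit
fl=(1,1);fr=(1,-1);nr=(-1,-1);nl=(-1,1)
o=[("top",T(155,46),fl),("top",T(459,128),fr),("top",T(350,490),nr),("top",T(32,402),nl),("side",S(22,290),fl),("side",S(335,163),fr),("side",S(537,415),nr)]
p,e=fitrect(.28,.24,.045,o,[.5,.25,-.2]);print(p,e,"dial",p[:2]+[-.096*np.cos(p[2]),-.096*np.sin(p[2])])
# mould check
for n in("top","side"):
    im=pickle.load(open(n+"2.pkl","rb"))["image"].astype(int)
    c=proj(n,[.575,.235,.062])[0];x,y=c.astype(int);w=im[y-30:y+30,x-30:x+30]
    m=(w[...,0]-w[...,2]>50);q=np.argwhere(m)
    print(n,c,"orange n",m.sum(),"centroid",q.mean(0)[::-1]+[x-30,y-30] if m.any() else None)
    if m.any():
        r=cv2.minAreaRect(q[:,::-1].astype(np.float32)+[[x-30,y-30]]);print(r,at(n,r[0],.062))
E
```

```text
disc top [0.44098981 0.26289712 0.051     ] side [0.43727705 0.26595972 0.051     ]
[ 0.53344947  0.23589415 -0.28503978] [-0.1 -0.5  0.5  0.1 -0.9  1.5 -1.   0.4 -1.4 -0.4  0.4 -1.2  0.8 -1.2] dial [0.44132303 0.26288893]
top [226.16860621 190.4465883 ] orange n 184 centroid [225.49456522 191.70652174]Traceback (most recent call last):
  File "<stdin>", line 15, in <module>
cv2.error: OpenCV(4.12.0) /io/opencv/modules/imgproc/src/convhull.cpp:143: error: (-215:Assertion failed) total >= 0 && (depth == CV_32F || depth == CV_32S) in function 'convexHull'
```

```bash

python3 -m creep '[0,0,0,0,-6,0,-1, 0,0,0,0,-6,0,-1, 0,0,0,0,-6,0,-1, 0,0,0,0,-6.8,0,-1, 0,0,0,0,0,-6.4,-1, 0,0,0,0,0,-6.4,-1, 0,0,0,0,0,-6.4,-1, 0,0,0,0,0,-6.4,-1]'|grep pos
python3 -m creep '[0,0,0,0,0,-6.4,0, 0,0,0,0,0,-6.4,0, 0,0,0,0,0,-6.4,0, 0,0,0,0,0,-6.4,0, 0,0,0,0,0,-6.4,0, 0,0,0,0,0,-6.4,0, 0,0,0,0,0,0,0, 0,0,0,0,0,0,0]'|grep -E "pos|gap"
python3 - <<'E'
from g import *
go([.441,.2625,.12],np.radians(74),0)
E
```

```text
tool_pos: [0.4846, 0.2195, 0.2031]
tool_pos: [0.4845, 0.2196, 0.2038]
finger_gap: 0.0459
t 23.0 pos [0.4845 0.2196 0.2038] gap 0.0459 F [-0.6  0.4 -0.4] q [ 0.4   0.27  1.7  -0.    1.17  0.69]
turn [-0.09  0.16 -0.14] shift cur [ 2.93 -5.36  8.58] shift after turn [ 2.92 -5.36  8.58]
```

```bash

python3 -m creep '[1.45,-2.7,0,0,0.1,-0.1,0, 1.45,-2.65,0,0,0,0,0, 0,0,3,0,0,0,0, 0,0,3,0,0,0,0, 0,0,2.5,0,0,0,0, 0,0,0,0,0,0,0, 0,0,0,0,0,0,0]'|grep pos
python3 - <<'E'
from g import *
go([.441,.2625,.075],np.radians(74),0)
E
```

```text
tool_pos: [0.4407, 0.262, 0.1191]
t 23.58 pos [0.4407 0.262  0.1191] gap 0.0456 F [-0.3 -0.2 -0. ] q [ 0.51  0.33  1.87 -0.    0.95  0.79]
turn [-0.11  0.12  0.03] shift cur [0.06 0.03 4.61] shift after turn [0.05 0.02 4.61]
```

```bash

python3 -m creep '[0,0,1.5,0,0,0,0, 0,0,1.5,0,0,0,0, 0,0,1,0,0,0,0, 0,0,0.6,0,0,0,0, 0,0,0,0,0,0,0, 0,0,0,0,0,0,0]'|grep -E "pos|ft"
python3 -m creep '[0,0,0,0,0,0,1, 0,0,0,0,0,0,1, 0,0,0,0,0,0,1, 0,0,0,0,0,0,1, 0,0,0,0,0,0,1, 0,0,0,0,0,0,1]'
python3 - <<'E'
from g import *
go([.441,.2625,.075],np.radians(-12),0)
E
```

```text
tool_pos: [0.4419, 0.2627, 0.0748]
ft_force: [0.0, 0.3, -0.0]
clock: 24.58
tool_pos: [0.4422, 0.2627, 0.0746]
tool_rot: [0.0, 0.798, 0.602, 0.001]
ft_force: [2.0, 0.2, 1.6]
finger_gap: 0.0139
gripper_force: 30.0
t 24.58 pos [0.4422 0.2627 0.0746] gap 0.0139 F [2.  0.2 1.6] q [ 0.51  0.38  1.92 -0.    0.84  0.79]
turn [ 2.000e-02 -1.700e-01  8.609e+01] shift cur [-0.05 -0.11  0.16] shift after turn [-0.11  0.05  0.16]
```

```bash

python3 -m creep '[0,0,0,0,0,4,1, 0,0,0,0,0,6,1, 0,0,0,0,0,6,1, 0,0,0,0,0,6,1, 0,0,0,0,0,6,1, 0,0,0,0,0,6,1, 0,0,0,0,0,6,1, 0,0,0,0,0,0,1]'|grep -E "pos|ft|gap"
python3 -m creep '[0,0,0,0,0,6,1, 0,0,0,0,0,6,1, 0,0,0,0,0,6,1, 0,0,0,0,0,6,1, 0,0,0,0,0,6,1, 0,0,0,0,0,6,1, 0,0,0,0,0,4,1, 0,0,0,0,0,0,1]'|grep -E "pos|ft|gap"
python3 - <<'E'
from g import *
go([.4422,.2627,.0766],np.radians(-12),0)
E
```

```text
tool_pos: [0.4419, 0.263, 0.0746]
ft_force: [1.0, 0.2, 2.5]
finger_gap: 0.0142
tool_pos: [0.4418, 0.2633, 0.0746]
ft_force: [0.4, 3.7, 2.8]
finger_gap: 0.0139
t 25.92 pos [0.4418 0.2633 0.0746] gap 0.0139 F [0.4 3.7 2.8] q [0.51 0.38 1.92 0.   0.84 2.19]
turn [-0.13 -0.07  6.18] shift cur [ 0.05  0.06 -0.  ] shift after turn [ 0.06  0.05 -0.  ]
```

```bash

python3 -m creep '[0,0,0,0,0,4,1, 0,0,0,0,0,2,1, 0,0,0,0,0,0,1, 0,0,0,0,0,0,1, 0,0,0,0,0,0,1]'|grep -E "ft|gap"
python3 - <<'E'
from g import *
go([.4422,.2627,.0766],np.radians(-12),0)
E
python3 -m creep '[0,0,0,0,0,0,0, 0,0,0,0,0,0,0, 0,0,0,0,0,0,0, 0,0,0,0,0,0,0, 0,0,-1,0,0,0,0, 0,0,-3,0,0,0,0, 0,0,-4,0,0,0,0, 0,0,-4,0,0,0,0]'|grep -E "pos|gap"
python3 -m creep '[-4,0,-1,0,0,0,0, -4,0,0,0,0,0,0, -3,0,0,0,0,0,0, 0,0,0,0,0,0,0, 0,0,0,0,0,0,0]'|grep -E "pos"
python3 - <<'E'
from plant import grab_frame
from h import *
import cv2
for n in("top","side"):
    f=grab_frame(n);im=f["image"].astype(int);cv2.imwrite(f"pics/{n}3.png",f["image"][:,:,::-1])
    # white pointer near dial: sample brightness around circle at bar top
    best=[]
    for a in np.arange(-180,180,5):
        v=[]
        for r in(.012,.017,.021):
            u,w=proj(n,[.442+r*np.cos(np.radians(a)),.263+r*np.sin(np.radians(a)),.0755])[0]
            v.append(cv2.getRectSubPix(f["image"],(1,1),(float(u),float(w))).min())
        best.append((int(np.mean(v)),int(a)))
    print(n,sorted(best)[::-1][:6])
    c=proj(n,[.575,.235,.062])[0];x,y=c.astype(int);w=im[y-30:y+30,x-30:x+30];q=np.argwhere(w[...,0]-w[...,2]>50)[:,::-1].astype(np.float32)+np.float32([x-30,y-30])
    if len(q):r=cv2.minAreaRect(q);print(len(q),r,at(n,r[0],.062))
E
```

```text
ft_force: [0.1, 6.0, 2.8]
finger_gap: 0.0138
t 26.33 pos [0.4417 0.2634 0.0746] gap 0.0138 F [0.1 6.  2.8] q [0.51 0.38 1.92 0.   0.84 2.29]
turn [-0.14 -0.06  0.26] shift cur [ 0.06  0.06 -0.  ] shift after turn [ 0.06  0.05 -0.  ]
tool_pos: [0.4405, 0.2617, 0.1955]
finger_gap: 0.0456
tool_pos: [0.3327, 0.2851, 0.2051]
top [(199, -10), (193, -5), (167, -15), (160, 0), (130, -20), (116, 5)]
182 ((225.5, 191.5), (23.0, 11.0), 90.0) [0.57189374 0.23683068 0.062     ]
side [(147, -15), (131, -20), (125, -10), (125, -40), (125, -45), (119, -35)]
17 ((194.38461303710938, 254.42306518554688), (4.437601566314697, 8.043152809143066), 33.690067291259766) [0.59952204 0.23959114 0.062     ]
```

```bash
python3 -c "
from plant import env
print(env.finish_job())"
```

```text
the job is handed in; nothing more can be done
None
```

I turned the mould over, laid it hollow up on the drying plate, set the dial to two dots and handed the job in at about 27 s. Final camera readings put the hollow facing up within about 4 mm of where I set it down and the pointer near its two-dot direction; that the mould lies flat comes from contact forces, not a final picture.

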